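# Close the jars at the modelling desk

### The arm

A 6-joint arm with a two-finger parallel gripper is mounted at the origin on the work surface. World frame = base frame: x ahead of the robot, y to its left, z up, the work surface at z = 0. Lengths are in m, angles in rad, forces in N, time in s.
With the tool pointing down it reaches from about 0.275 to 0.75 m from the base axis. Payload 10.2 kg.
Tool frame: the origin (TCP) lies midway between the tips of the shut fingers; the grasp point (between the pads) lies 19 mm behind it (env.hold_point_z is the distance from the TCP to the grasp point, in m); z points along the fingers, y is the line along which they close (so a half turn about z gives the same grasp; the last joint's range is limited). The gripper opens to 85 mm and grips with 20 to 120 N. Pads are 22 mm wide; open, the fingers measure 114 mm over their backs; the gripper's body (76 mm by 85 mm) begins 54 mm behind the grasp point. The pads swing forward as they close: fully open they stand 13 mm farther back than shut.
Start: joints at [-1.56, 0.313, 1.498, -0, 1.331, -0.223], TCP at [0.122, -0.511, 0.231] pointing down, gripper open.
Joint ranges: [-2.94, 2.94], [-0.97, 2.17], [0.19, 2.56], [-1.23, 4.37], [0.02, 3.11], [-2.88, 2.88]. Speed limits (rad/s): [2.39, 2.39, 3.01, 3.14, 3.14, 3.14].

### API

Orientations are given as a unit quaternion [x, y, z, w].
In Python, from bench import env, kinematics, monitor, eyes, job gives the robot as it stands. The module is installed in compiled form; this text tells all that it offers. Calls block until the motion is done:
- env.reach(position, orientation): joint-space move of the TCP to a pose.
- env.movel(position, velocity=0.15, frame=None, guard=None): straight line of the TCP; frame=None keeps the orientation; velocity is the mean speed in m/s. With guard (N) it stops when the force on the tool has changed by that much, and returns True; else False.
- env.set_joints(angles): joint-space move.
- env.release() and env.close_gripper(effort=None): open the fingers fully, or close them until they stop; effort is the grip in N (None keeps the last).
- env.hold(seconds).
- kinematics.ik(position, orientation): joint angles nearest the present ones, or None.
- monitor.sense(): the state.
- eyes.grab_frame(name): name is "scene" or "top" or "wrist"; returns a dict with "frame" (400x640x3 uint8, red, green, blue), "mtx" (3x3 intrinsics, pixels), "k1" (the pictures are not rectified: a ray, as slopes to the right and down, at radius r is drawn at 1 + k1 r^2 times it, then the intrinsics apply), "view" (4x4, takes a point from world to camera coordinates). Camera axes: x right, y down, z forward; pixel columns grow to the right and rows downward; lengths in m; the calibration is good to about 2 mm. A picture is of the moment at which its call begins. There is no depth.
A pose or a line that the arm cannot do raises env.MotionError and nothing moves.
- job.hand_in(): hands the job in; it is judged then, once.
The state is a dict: "clock": time; "joints": joint angles; "qvel": joint speeds; "joint_efforts": joint torques, N m; "position": TCP position; "ee_rot": TCP orientation; "contact_force": force on the tool from outside, world axes, zero at the start; "ft_torque": the same for the moment, N m; "finger_gap": opening from 0.0 (shut) to 1.0 (fully open); "gripper_force": force on a finger pad.
Only numpy, scipy, OpenCV 4.12 (cv2) and the standard library are available. Lean on these libraries where they do the work, as an engineer would, in place of code of your own. Each camera call takes 0.05 s, during which the arm holds its last target. There are 200 camera calls.

### The job

Close the three amber jars standing loose on the craft desk by pressing each loose lid down with the fingertips until it sits fully home on its jar: first the small jar, then the medium one, then the large one. Press gently; do not lift, tip or push the jars out of place, and leave the brush cup, the clay dog and the round cutter where they are.

Things in the scene. Friction and masses are not known exactly. Their poses are not given: they have to be found in the camera images.
- jar_small: the small jar: loose upright round amber-glass jar, 44 mm in diameter, standing on the desk; its shoulder is 30 mm high, with a narrower neck above it. Origin at the centre of its underside, z up
- lid_small (a joint): how far its lid has been pressed down, m: 0 = 8 mm proud of the shoulder, 0.008 = fully home on the shoulder (hard stop). It starts between 0 and 0.0015. The lid slides with a steady 3.5 N of friction, without a spring, and stays where it is left; it only moves straight down or up along the jar's axis
- lid_small_top (a point): centre of the top of the dark rubber push pad (36 mm across, 8 mm high) on the small jar's lid, an aluminium disc 44 mm across and 14 mm thick. Untouched, it is 60 mm above the desk at joint 0, 52 mm when home. The pad is springy: it sinks 1 mm per 2.5 N, at most 7 mm, and rises again when let go; this is not part of the joint value
- jar_medium: the medium jar: loose upright round amber-glass jar, 58 mm in diameter, standing on the desk; its shoulder is 48 mm high, with a narrower neck above it. Origin at the centre of its underside, z up
- lid_medium (a joint): how far its lid has been pressed down, m: 0 = 8 mm proud of the shoulder, 0.008 = fully home on the shoulder (hard stop). It starts between 0 and 0.0015. The lid slides with a steady 3.5 N of friction, without a spring, and stays where it is left; it only moves straight down or up along the jar's axis
- lid_medium_top (a point): centre of the top of the dark rubber push pad (50 mm across, 8 mm high) on the medium jar's lid, an aluminium disc 58 mm across and 14 mm thick. Untouched, it is 78 mm above the desk at joint 0, 70 mm when home. The pad is springy: it sinks 1 mm per 2.5 N, at most 7 mm, and rises again when let go; this is not part of the joint value
- jar_large: the large jar: loose upright round amber-glass jar, 72 mm in diameter, standing on the desk; its shoulder is 70 mm high, with a narrower neck above it. Origin at the centre of its underside, z up
- lid_large (a joint): how far its lid has been pressed down, m: 0 = 8 mm proud of the shoulder, 0.008 = fully home on the shoulder (hard stop). It starts between 0 and 0.0015. The lid slides with a steady 3.5 N of friction, without a spring, and stays where it is left; it only moves straight down or up along the jar's axis
- lid_large_top (a point): centre of the top of the dark rubber push pad (64 mm across, 8 mm high) on the large jar's lid, an aluminium disc 72 mm across and 14 mm thick. Untouched, it is 100 mm above the desk at joint 0, 92 mm when home. The pad is springy: it sinks 1 mm per 2.5 N, at most 7 mm, and rises again when let go; this is not part of the joint value
- brush_cup: bystander: loose round blue cup, 68 mm across, 90 mm high, holding brushes that reach to 180 mm; origin under its centre
- clay_dog: bystander: small loose terracotta dog figure, about 105 mm long (along its x), 32 mm wide, 75 mm high; origin under its middle
- cutter: bystander: loose round steel cutter, a ring 40 mm across and 25 mm high; origin under its centre

How it is judged:
By the outcome, as a careful person would: the job done as asked, in the order asked, and still so for the second after the job is handed in, with the robot touching nothing.
It also fails if it takes over 58 s, if anything falls off the work surface, if the arm or the gripper's body presses on something with over 40 N, if the wrist force passes 120 N, or if a joint passes its speed limit or range.

## Working session

There is one attempt and no reset: what is moved stays moved. The work goes in short steps, each a Python script; the robot and the scene stay as the last script left them, time stands still between calls to the robot, and variables do not carry over. Pictures are saved under pics/ and viewed, at most 10 in all, crops included, and the job is handed in when it is done.

```bash
mkdir -p pics; python3 - <<'E'
from bench import env,monitor,eyes
import cv2
for n in("top","scene"):
    d=eyes.grab_frame(n); cv2.imwrite(f"pics/{n}0.png",d["frame"][:,:,::-1]); print(n,d["mtx"].tolist(),d["k1"],d["view"].round(4).tolist())
s=monitor.sense();print(s["clock"],s["position"],s["ee_rot"],s["contact_force"])
E
```

```text
top [[371.26385666045473, 0.0, 316.4878956403845], [0.0, 371.26385666045473, 204.8352507946774], [0.0, 0.0, 1.0]] -0.039628786625505494 [[-0.0015, -0.9997, -0.0227, 0.1275], [-0.9853, 0.0053, -0.1706, 0.5724], [0.1706, 0.0221, -0.9851, 0.808], [0.0, 0.0, 0.0, 1.0]]
scene [[392.5278264038921, 0.0, 323.0393151623491], [0.0, 392.5278264038921, 204.34299581982722], [0.0, 0.0, 1.0]] -0.05251289409808316 [[0.6983, 0.7156, 0.0174, -0.462], [0.4075, -0.3775, -0.8315, -0.1263], [-0.5885, 0.5877, -0.5552, 1.1954], [0.0, 0.0, 0.0, 1.0]]
0.1 [ 0.12160953 -0.51047512  0.23081692] [ 9.93173788e-01  1.16642616e-01  3.98623149e-05 -5.69970475e-04] [-0.48921551 -0.94563594 -0.63192455]
```

View pics/top0.png

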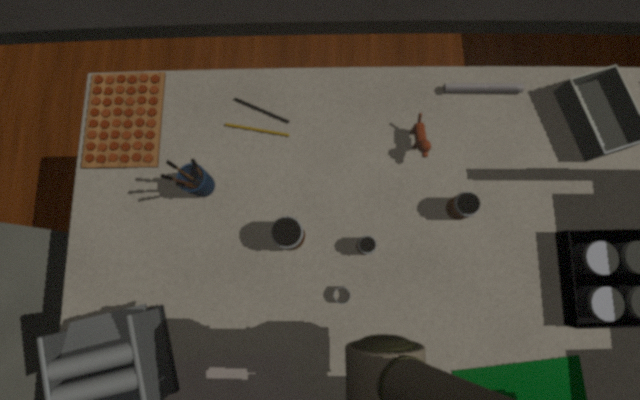

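View pics/scene0.png

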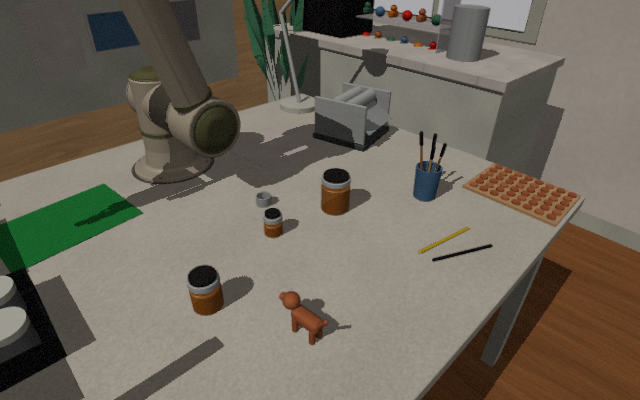

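```bash
cat >h.py <<'E'
import numpy as np,cv2
from bench import env,kinematics,monitor,eyes
def ray(d,uv):
    K,V=d["mtx"],d["view"]
    x=cv2.undistortPoints(np.array([[uv]],float),K,np.array([d["k1"],0,0,0.]))[0,0]
    R=V[:3,:3]; return -R.T@V[:3,3], R.T@np.array([*x,1.])
def atz(d,uv,z):
    c,r=ray(d,uv); return c+r*(z-c[2])/r[2]
E
python3 - <<'E'
from h import *
t=eyes.grab_frame("top");s=eyes.grab_frame("scene")
P={"small":((367,244),(273,214),.059),"medium":((467,204),(203,275),.077),"large":((287,232),(337,176),.099)}
rows=[]
for n,(a,b,z) in P.items():
    print(n,atz(t,a,z).round(4),atz(s,b,z).round(4))
    f=lambda d,c:cv2.resize(d["frame"][c[1]-25:c[1]+25,c[0]-25:c[0]+25,::-1],(260,260),interpolation=cv2.INTER_CUBIC)
    rows.append(np.vstack([f(t,a),f(s,b)]))
im=np.hstack(rows); im=cv2.convertScaleAbs(im,alpha=1.5)
cv2.imwrite("pics/crop1.png",im)
E
```

```text
small [0.4816 0.0121 0.059 ] [0.4911 0.0084 0.059 ]
medium [ 0.5684 -0.2116  0.077 ] [ 0.5752 -0.2137  0.077 ]
large [0.5053 0.1882 0.099 ] [0.5167 0.1861 0.099 ]
```

View pics/crop1.png

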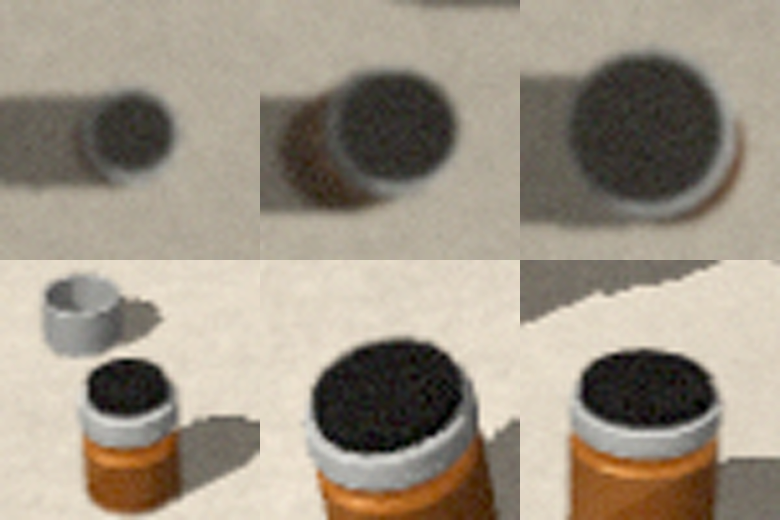

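Crop: the pads lie at top-view (367,244), (468,203), (286,231), which agrees with the scene view within 1 cm. I'll go above the small jar and check with the wrist camera.

```bash
python3 - <<'E'
from h import *
env.close_gripper(20)
env.reach([.485,.011,.19],[1,0,0,0])
d=eyes.grab_frame("wrist"); s=monitor.sense()
im=d["frame"][:,:,::-1].copy()
def proj(p):
    q=d["view"]@np.array([*p,1]); q=q[:3]/q[2]; r=1+d["k1"]*(q[0]**2+q[1]**2); return (d["mtx"]@[q[0]*r,q[1]*r,1])[:2]
print(s["clock"],s["position"],s["contact_force"],s["finger_gap"],proj([.485,.011,.059]),proj([.512,.188,.099]))
cv2.imwrite("pics/w1.png",im); np.save("w1.npy",{k:d[k] for k in("mtx","k1","view")},allow_pickle=True)
E
```

```text
3.2917 [0.48510095 0.01038244 0.19001988] [-0.4162267  -0.49860623 -0.32441591] -0.002839054290871188 [315.65498933 189.82590509] [ 82.82369603 167.80917606]
```

View pics/w1.png

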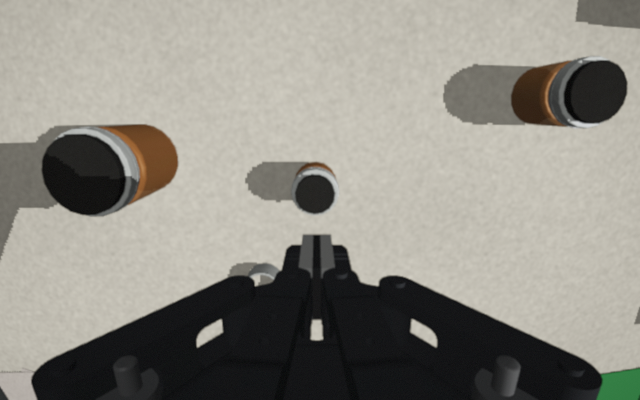

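Wrist view: pad centres are small (315,194), large (84,174), medium (598,91), all within a few mm of the estimates.

```bash
python3 - <<'E'
from h import *
d=np.load("w1.npy",allow_pickle=True).item()
p=atz(d,(315,194),.0593);print(p,atz(d,(598,91),.0773),atz(d,(84,174),.0993))
# average with scene/top estimate
x,y=(p[0]+.484)/2,(p[1]+.011)/2; x,y=p[0],p[1]
env.movel([x,y,.068],velocity=.12)
print(monitor.sense()["contact_force"])
g=env.movel([x,y,.0465],velocity=.015,guard=9)
s=monitor.sense();print(g,s["clock"],s["position"],s["contact_force"],s["ft_torque"])
E
```

```text
[0.48128163 0.01157915 0.0593    ] [ 0.57071385 -0.21398128  0.0773    ] [0.50727188 0.18771238 0.0993    ]
[-0.76494299  0.45920408 -0.30524935]
True 5.6917 [0.48137738 0.01157831 0.04824991] [-2.5532645  -0.42138716  9.61744119] [0.03583458 0.45727763 0.03657644]
```

```bash
python3 - <<'E'
from h import *
env.hold(.3); s=monitor.sense();print(s["position"],s["contact_force"])
p=s["position"]
env.movel([p[0],p[1],.1],velocity=.08)
env.movel([.5,0,.2],velocity=.2)
env.reach([.5707,-.214,.20],[1,0,0,0])
d=eyes.grab_frame("wrist");t=eyes.grab_frame("top"); s=monitor.sense();print(s["clock"],s["contact_force"])
cv2.imwrite("pics/w2.png",np.hstack([d["frame"][60:260,120:520],t["frame"][130:330,230:630]])[:,:,::-1])
np.save("w1.npy",{k:d[k] for k in("mtx","k1","view")},allow_pickle=True)
E
```

```text
[0.48137952 0.01157053 0.04841935] [-2.52628422  0.21288851  9.13414912]
8.45 [-0.63166349  0.45587833 -0.0678916 ]
```

View pics/w2.png

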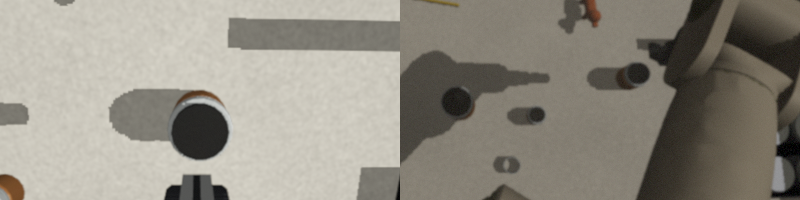

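Medium pad is centred at wrist (319,190). The small jar is still at top (367,245), so it hasn't moved.

```bash
python3 - <<'E'
from h import *
d=np.load("w1.npy",allow_pickle=True).item()
p=atz(d,(319,190),.0773);print(p);x,y=p[:2]
assert np.hypot(x-.5707,y+.214)<.012
env.movel([x,y,.086],velocity=.12)
g=env.movel([x,y,.0645],velocity=.015,guard=9)
env.hold(.3);s=monitor.sense();print(g,s["clock"],s["position"],s["contact_force"])
env.movel([x,y,.12],velocity=.08)
env.movel([.55,-.1,.22],velocity=.2)
env.reach([.5073,.1877,.22],[1,0,0,0])
d=eyes.grab_frame("wrist");t=eyes.grab_frame("top"); s=monitor.sense();print(s["clock"],s["contact_force"])
cv2.imwrite("pics/w3.png",np.hstack([d["frame"][60:260,120:520],t["frame"][130:330,230:630]])[:,:,::-1])
np.save("w1.npy",{k:d[k] for k in("mtx","k1","view")},allow_pickle=True)
E
```

```text
[ 0.57228428 -0.2147432   0.0773    ]
True 11.0917 [ 0.57237935 -0.21478244  0.06671433] [-1.8324479   1.44567271  8.74801459]
14.05 [ 0.14783521 -0.37604717  0.17585377]
```

View pics/w3.png

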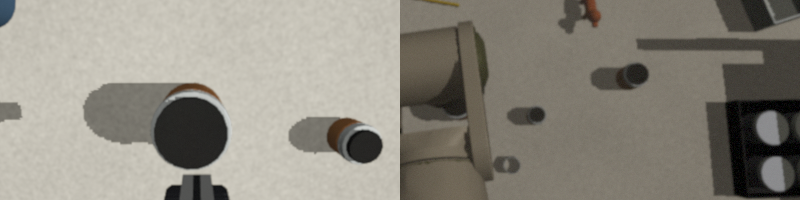

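Large pad is centred at wrist (310,192). The medium jar hasn't moved in the top view. The medium press came out at 66.7 + 3.5 mm of sink = 70.2 mm, so that lid is home.

```bash
python3 - <<'E'
from h import *
d=np.load("w1.npy",allow_pickle=True).item()
p=atz(d,(310,192),.0993);print(p);x,y=p[:2]
assert np.hypot(x-.5073,y-.1877)<.012
env.movel([x,y,.108],velocity=.12)
g=env.movel([x,y,.0865],velocity=.015,guard=9)
env.hold(.3);s=monitor.sense();print(g,s["clock"],s["position"],s["contact_force"])
env.movel([x,y,.14],velocity=.08)
env.movel([.45,.1,.25],velocity=.2)
env.reach([.12,-.51,.25],[1,0,0,0])
a=eyes.grab_frame("scene");t=eyes.grab_frame("top"); s=monitor.sense();print(s["clock"],s["contact_force"])
cv2.imwrite("pics/w4.png",np.hstack([a["frame"][130:350,180:460],t["frame"][80:300,160:500]])[:,:,::-1])
E
```

```text
[0.50831505 0.19197993 0.0993    ]
True 16.6667 [0.50840471 0.19200083 0.08864467] [-2.32779596  0.07272876  8.80644808]
20.95 [-0.13699656  0.34048541  0.38934039]
```

View pics/w4.png

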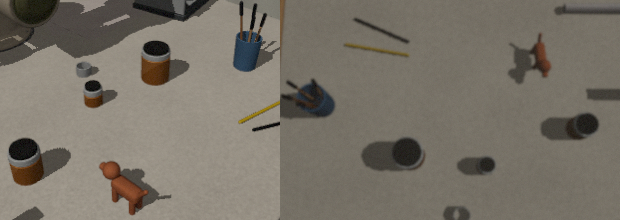

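All three jars stand where they were with their lids down: top-view (367,244), (465,204), (287,232). The cup, dog and cutter are undisturbed and the robot is clear.

```bash
python3 -c "
from bench import job;print(job.hand_in())"
```

```text
the job is handed in; nothing more can be done
None
```

I pressed the lids home in order, small, medium, then large, at about 9 N each; the heights and forces show all three seated, nothing moved in the final pictures, and I handed the job in at about 21 s (no verdict was returned).

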